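Bring the double-lidded pickle box to the board and take off its outer lid alone

ROBOT

A 7-joint arm with a two-finger parallel gripper is mounted at the origin on a cart in front of the work surface, level with it; the furniture and walls round the work are solid. World frame = base frame: x ahead of the robot, y to its left, z up, the work surface at z = 0. Lengths are in m, angles in rad, forces in N, time in s.
With the tool pointing down it reaches from about 0.35 to 0.9 m from the base axis. Payload 7.2 kg.
Tool frame: the origin (TCP) lies on the mounting face of the last link; the fingertips stand 173 mm ahead of it and the grasp point (between the pads) lies 155 mm ahead of it; z points along the fingers, y is the line along which they close (so a half turn about z gives the same grasp; the last joint's range is limited). The gripper opens to 85 mm and grips with 20 to 120 N. Pads are 22 mm wide; open, the fingers measure 114 mm over their backs; the gripper's body (76 mm by 85 mm) begins 54 mm behind the grasp point. The pads swing forward as they close: fully open they stand 13 mm farther back than shut.
Start: joints at [1.219, 0.411, -0.013, 1.596, 0.006, 1.134, -0.082], TCP at [0.175, -0.6, 0.405] pointing down, gripper open.
Joint ranges: [-2.95, 2.95], [-0.29, 1.99], [-1.47, 1.44], [0.14, 2.54], [-1.03, 4.17], [0.13, 1.85], [-2.86, 2.86]. Speed limits (rad/s): [2.39, 2.39, 3.01, 3.01, 3.14, 3.14, 3.14].

INTERFACE

Orientations are given as a unit quaternion [x, y, z, w].
In Python, from station import readout, viewer, ctrl gives the robot as it stands.
- The arm moves only by the shell command python3 -m handwheel 'ROWS' [FORCE]. ROWS is JSON, a list of rows, each an object with "linear": the shift along the tool's x, y, z in cm, a list of three; "delta_rot": the turn, a rotation vector about the tool's x, y, z in rad, a list of three; "claw": the opening, from 0 (shut) to 1 (fully open). A call has 1 to 5 rows; each row is the pose to reach, as a shift and turn from the pose commanded when the call began, along the tool's axes at that moment; what a row does not reach only later rows make up. A row lasts 1/12 s, in which the tool goes at most 41.7 mm and 7.16 degrees, less where a joint would pass 70% of its speed; a pose out of reach is approached as far as the arm can. A call with a gripper value outside its range is refused whole. The fingers move at their own pace and stop on an object; FORCE is the grip in N (left out, the last holds). Time passes only in rows, so rows that repeat a pose let the fingers close. It gives the time, the measured TCP pose, the force, the opening and the grip force at its end, in the units of the state.
- readout.read_state(): the state, without advancing time (a new reading comes with each control period).
- viewer.camera(name): name is "scene" or "top" or "wrist"; returns (picture, depth): 400x640x3 uint8, red, green, blue; 400x640 float32, m along the optical axis (not along the pixel's ray), 0 where there is no reading.
- viewer.camera_info(name): a dict with "mtx" (3x3 intrinsics, pixels), "rvec" (rotation vector, rad) and "tvec" (3), from world to camera coordinates, as OpenCV has them. Camera axes: x right, y down, z forward; pixel columns grow to the right and rows downward; lengths in m; the calibration is good to about 2 mm. The wrist camera is an equidistant fisheye: a pixel r from the principal point sees the ray r / f radians off the axis. A picture is of the moment at which its call begins: read the wrist's pose just before it. camera_info takes no time and is no camera call; for the wrist camera it gives the pose at the moment of the call.
- ctrl.finish_job(): hands the job in; it is judged then, once.
The state is a dict: "t": time; "joint_positions": joint angles; "qvel": joint speeds; "joint_efforts": joint torques, N m; "tool_pos": TCP position; "ee_rot": TCP orientation; "force": force on the tool from outside, world axes, zero at the start; "ft_torque": the same for the moment, N m; "grip_width": finger opening in m; "finger_force": force on a finger pad.
Only numpy, scipy, OpenCV 4.12 (cv2) and the standard library are available. Lean on these libraries where they do the work, as an engineer would, in place of code of your own. Each camera call takes 0.05 s, during which the arm holds its last target. There are 200 camera calls.

TASK

Carry the closed pickle box by the handle on its lid to the chopping board and lower it upright until it stands there, only then let go; swing both end hasps outwards, clear of their catches. Then lift the outer lid alone straight up by its handle, leaving the wooden inner lid seated and undisturbed in the box, and finish still holding the outer lid level above the box, a good hand's width up, ready to be handed over for washing. Do not disturb the other things on the worktop.

Things in the scene. Friction and masses are not known exactly. Their poses are not given: they have to be found in the camera images.
- pickle_box: pickle box: white enamel, 100 x 150 mm in plan (long side along its y), rim 80 mm high, about 0.7 kg with lids. Origin: centre of its underside, z up. At each short end (y = +-84.5 mm, z = 42 mm) a steel hasp is hinged on it. Only the latched hasps hold the outer lid on, so carry it by the lid's handle only while both are over their catches
- outer_lid: outer lid: white enamel, 111 x 161 x 51 mm without handle, slipped 47 mm deep over rim and inner lid with 2.5 mm play all round. Origin: centre of the skirt's lower edge, seated 56 mm above the box's origin (top of lid at 107 mm); axes as the box's. A steel catch at each end of the skirt sticks through the hasp's window. Only gravity holds it once the hasps are off
- handle (a point): centre of the wooden handle bar on the outer lid: 16 mm wide (lid's x), 14 mm high, 76 mm long (lid's y), on two steel posts at y = +-30 mm; 24 mm clear under the bar. Seated, this point is 138 mm above the box's origin. The bar takes a firm grip
- inner_lid: inner lid: flat, wooden, 98 x 148 mm with a 22 mm wide knob, 26 mm high over all, lying loose on the box's rim under the outer lid (its plug reaches 6 mm into the mouth). Origin: centre of the plug's underside, seated 74 mm above the box's origin (knob's top at 100 mm). Hidden until the outer lid is off
- hasp_a (a joint): hasp at the box's +y end, rad: 0 = upright, its window over the lid's catch (latched); grows as its top swings outwards, away from the box; off the catch from about 0.3, swing it to 0.5 or more; stop at 1.75. It stays where it is left (light friction, under 1 N at its tab); the box needs no holding meanwhile
- hasp_b (a joint): the same for the hasp at the box's -y end
- hasp_a_tab (a point): thumb tab at the top of hasp_a: steel plate 30 mm wide (box's x), 3 mm thick. This point is 78 mm from the hinge line: latched, at y = 84.5, z = 120 mm of the box; the tab ends at z = 130 mm, 23 mm above the lid's top. Push it outwards from its inner side with a closed gripper over the lid, between tab and handle (45 mm free)
- hasp_b_tab (a point): the same for hasp_b, at y = -84.5 mm
- board: wooden chopping board, 220 x 340 x 22 mm (long side along its y), lies fast on the worktop. Origin: centre of its underside; its top is 22 mm above it
- salt_shaker: bystander: salt shaker, 44 mm wide, 90 high, glass with a grey-white top, origin in the middle of its underside
- jam_jar: bystander: jam jar, 66 mm wide, 100 high, yellow lid, origin in the middle of its underside
- pepper_mill: bystander: dark wooden pepper mill, 58 mm wide, 170 high, origin in the middle of its underside
- spice_jar: bystander: small spice jar, 44 mm wide, 96 high, dark lid, origin in the middle of its underside
- table_spoon: bystander: steel table spoon, 191 x 38 x 13 mm, lying, origin in the middle of its underside

How it is judged:
On the way, in this order (a step that is already met when the one before it is completed fails the run):
1. the closed box is lifted off the worktop, both hasps latched (height (world z) of pickle_box above 0.045 m and value of joint each of hasp_a, hasp_b below 0.15 rad and z of outer_lid in the frame of pickle_box below 0.062 m and contact force between the fingers and outer_lid above 0.5 N), for 0.1 s.
2. the closed box is lowered onto the board, still held by its lid (x of pickle_box in the frame of board between -0.07 and 0.07 m and y of pickle_box in the frame of board between -0.12 and 0.12 m and z of pickle_box in the frame of board between 0.018 and 0.028 m and angle between pickle_box's own z axis and vertical below 0.05 rad and value of joint each of hasp_a, hasp_b below 0.15 rad and z of outer_lid in the frame of pickle_box below 0.062 m and contact force between the fingers and outer_lid above 0.5 N), for 0.05 s.
3. the closed box stands upright on the board, let go (x of pickle_box in the frame of board between -0.07 and 0.07 m and y of pickle_box in the frame of board between -0.12 and 0.12 m and z of pickle_box in the frame of board between 0.018 and 0.028 m and angle between pickle_box's own z axis and vertical below 0.05 rad and value of joint each of hasp_a, hasp_b below 0.15 rad and z of outer_lid in the frame of pickle_box below 0.062 m and linear speed of pickle_box below 0.02 m/s and contact force between the fingers and outer_lid below 0.1 N), for 0.2 s.
4. both hasps are swung clear of their catches, the outer lid still on (x of pickle_box in the frame of board between -0.07 and 0.07 m and y of pickle_box in the frame of board between -0.12 and 0.12 m and z of pickle_box in the frame of board between 0.018 and 0.028 m and angle between pickle_box's own z axis and vertical below 0.05 rad and value of joint each of hasp_a, hasp_b above 0.4 rad and z of outer_lid in the frame of pickle_box below 0.062 m), for 0.2 s.
At the end, for the whole second after the job is handed in: box upright on the board (centre 40 mm or more inside its edges), both hasps over 0.4 rad open, inner lid seated (height within 4 mm, level), outer lid held still by the gripper, level within 0.2 rad, raised 70 mm or more, within 80 mm of straight above the box, touching neither box nor inner lid (x of pickle_box in the frame of board between -0.07 and 0.07 m and y of pickle_box in the frame of board between -0.12 and 0.12 m and z of pickle_box in the frame of board between 0.018 and 0.028 m and angle between pickle_box's own z axis and vertical below 0.05 rad and value of joint each of hasp_a, hasp_b above 0.4 rad and z of inner_lid in the frame of pickle_box between 0.07 and 0.078 m and angle between inner_lid's own z axis and vertical below 0.08 rad and linear speed of pickle_box below 0.02 m/s and z of outer_lid in the frame of pickle_box above 0.126 m and horizontal distance between outer_lid and pickle_box below 0.08 m and angle between outer_lid's own z axis and vertical below 0.2 rad and contact force between the fingers and outer_lid above 0.5 N and contact force between outer_lid and pickle_box below 0.05 N and contact force between outer_lid and inner_lid below 0.05 N and linear speed of outer_lid below 0.03 m/s); the arm keeps its last pose, push and grip.
It fails at once if the inner lid comes off its seat in the box (z of inner_lid in the frame of pickle_box above 0.082 m or horizontal distance between inner_lid and pickle_box above 0.03 m).
It fails at once if the box is tipped (angle between pickle_box's own z axis and vertical above 0.35 rad).
It fails at once if a bystander is moved more than 30 mm or tipped over (distance of any of salt_shaker, jam_jar, pepper_mill, spice_jar, table_spoon from where it was at the start of the episode above 0.03 m or angle between any of salt_shaker, jam_jar, pepper_mill, spice_jar's own z axis and vertical above 0.5 rad).
It also fails if it takes over 64 s, if anything falls off the work surface, if the arm or the gripper's body presses on something with over 40 N, if the wrist force passes 120 N, or if a joint passes its speed limit or range.

## Working session

There is one attempt and no reset: what is moved stays moved. The work goes in short steps, Python scripts to look and compute and a shell command to move; the robot and the scene stay as the last step left them, time stands still between calls to the robot, and variables do not carry over. Pictures are saved under pics/ and viewed, at most 10 in all, crops included, and the job is handed in when it is done.

```bash
ls; mkdir -p pics; python3 - <<'E'
from station import readout, viewer
import cv2,numpy as np
s=readout.read_state();print(s['t'],s['tool_pos'],s['ee_rot'],s['grip_width'])
for n in('top','scene'):
    p,d=viewer.camera(n);cv2.imwrite(f'pics/{n}0.png',p[:,:,::-1]);np.savez(f'{n}0.npz',p=p,d=d,**viewer.camera_info(n))
    i=viewer.camera_info(n);R=cv2.Rodrigues(np.array(i['rvec'],float))[0];print(n,i['mtx'],-R.T@np.ravel(i['tvec']),R)
E
```

```text
pics
0.0 [ 0.17492509 -0.59979858  0.40383466] [ 9.89948019e-01  1.41429370e-01 -1.61082089e-04 -7.91950292e-04] 0.08550932093219878
top [[406.06328802   0.         314.81407906]
 [  0.         406.06328802 198.90569444]
 [  0.           0.           1.        ]] [0.49509591 0.01602514 1.09314137] [[ 1.43366422e-02 -9.99897204e-01  2.06380034e-04]
 [-9.96151944e-01 -1.43007895e-02 -8.64684473e-02]
 [ 8.64625100e-02  1.03408132e-03 -9.96254568e-01]]
scene [[403.93049322   0.         312.73212279]
 [  0.         403.93049322 195.04790382]
 [  0.           0.           1.        ]] [0.26143188 0.6329873  0.90686463] [[-0.90656946 -0.42205273 -0.00181775]
 [-0.31846869  0.6868845  -0.65327435]
 [ 0.27696481 -0.59165968 -0.75711909]]
```

View pics/top0.png

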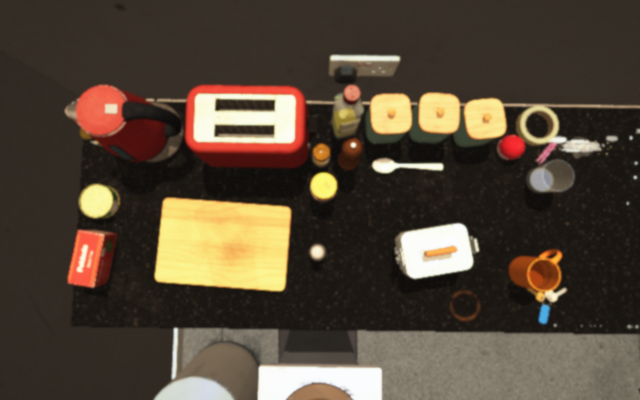

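View pics/scene0.png

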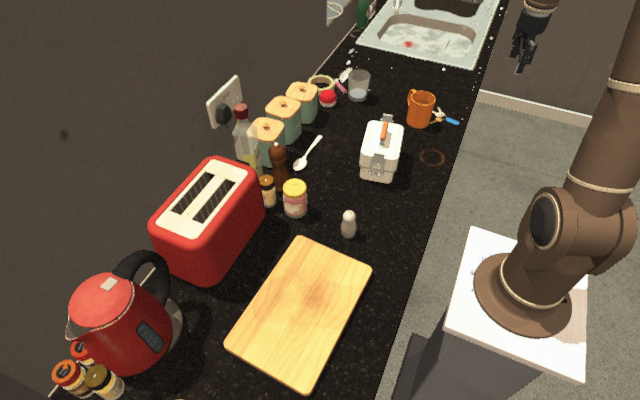

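The top view shows the box at about (437,250) with its handle at (441,252), and the board at (224,245). Between them are the salt shaker (317,253) and the jam jar (323,187). The scene view shows both hasps latched. Next I measure.

```bash
cat > h.py <<'E'
import numpy as np,cv2
from scipy.spatial.transform import Rotation as Ro
def cloud(d,K,rvec,tvec):
    v,u=np.mgrid[0:d.shape[0],0:d.shape[1]]
    c=np.stack([(u-K[0,2])/K[0,0]*d,(v-K[1,2])/K[1,1]*d,d],-1)
    R=cv2.Rodrigues(np.array(rvec,float))[0]
    return (c-np.ravel(tvec))@R
def load(n):
    z=np.load(n);return z['p'],z['d'],cloud(z['d'],z['mtx'],z['rvec'],z['tvec'])
def rect(P):
    return cv2.minAreaRect((P[:,:2]*1000).astype(np.float32))
E
python3 - <<'E'
from h import *
for n in('top0.npz','scene0.npz'):
    p,d,P=load(n);ok=d>0
    x,y,z=P[...,0],P[...,1],P[...,2]
    near=ok&(abs(x-.37)<.15)&(abs(y+.29)<.16)
    lid=near&(abs(z-.107)<.006)&(p.min(-1)>120); print(n,'lid',lid.sum(),rect(P[lid]),np.median(z[lid]))
    hd=near&(z>.125)&(p[...,0]>p[...,2]*1.5+20)&(z<.16); print('handle',hd.sum(),rect(P[hd]),P[hd].mean(0))
    b=ok&(abs(x-.37)<.25)&(y>.05)&(y<.45)&(abs(z-.022)<.008)&(p[...,0]>p[...,2]*1.3+20);print('board',b.sum(),rect(P[b]),np.median(z[b]))
    for nm,m in dict(salt=(abs(x-.36)<.08)&(abs(y-.0)<.05),mid=(abs(x-.55)<.13)&(abs(y)<.13),mug=(x<.45)&(abs(y+.5)<.1)&(x>.15)).items():
        m&=ok&(z>.05);print(nm,m.sum(),P[m].min(0).round(3),P[m].max(0).round(3))
E
```

```text
top0.npz lid 2766 ((460.8177795410156, -275.6468200683594), (110.99710845947266, 173.2627716064453), 10.413464546203613) 0.1086561594541262
handle 184 ((459.5486755371094, -275.7450256347656), (14.457972526550293, 72.57867431640625), 11.845346450805664) [ 0.46000289 -0.27565874  0.14514971]
board 10827 ((467.96868896484375, 258.3486328125), (341.7954406738281, 220.0594482421875), 86.50967407226562) 0.021021800467065966
salt 19 [ 0.432 -0.003  0.051] [0.44  0.025 0.087]
mid 1153 [ 0.432 -0.08   0.05 ] [0.68  0.13  0.184]
mug 870 [ 0.367 -0.586  0.05 ] [ 0.448 -0.495  0.105]
scene0.npz lid 1188 ((459.40191650390625, -276.1119079589844), (111.02262878417969, 180.5431365966797), 10.405003547668457) 0.10864653103725187
handle 86 ((458.29022216796875, -275.9319763183594), (13.599295616149902, 77.07755279541016), 11.450018882751465) [ 0.45759727 -0.27234924  0.14512916]
board 12920 ((466.6006164550781, 257.78485107421875), (341.2463684082031, 220.82568359375), 86.43618774414062) 0.020838613393956266
salt 57 [0.431 0.    0.05 ] [0.44  0.027 0.089]
mid 1505 [ 0.431 -0.083  0.05 ] [0.68  0.13  0.185]
mug 1959 [ 0.15 -0.6   0.05] [ 0.448 -0.491  0.455]
```

```bash
cat >> h.py <<'E'
def pose():
    from station import readout
    s=readout.read_state();print('t',round(s['t'],2),'tcp',s['tool_pos'].round(4) if hasattr(s['tool_pos'],'round') else s['tool_pos'],'F',np.round(s['force'],1),'w',round(s['grip_width'],4),'ff',np.round(s['finger_force'],1),'q',np.round(s['joint_positions'],2))
    return np.array(s['tool_pos']),Ro.from_quat(s['ee_rot'])
def down(yaw_y): # tool y axis at world angle yaw_y(deg), z down
    a=np.radians(yaw_y);y=np.array([np.cos(a),np.sin(a),0]);z=np.array([0,0,-1.])
    return Ro.from_matrix(np.stack([np.cross(y,z),y,z],1))
def plan(wps,p=None,R=None):
    if p is None:p,R=pose()
    for q,yaw in wps:
        q=np.array(q);R2=down(yaw);print('lin cm',(R.inv().apply(q-p)*100).round(2),'rot',(R.inv()*R2).as_rotvec().round(3));p,R=q,R2
E
python3 - <<'E'
from h import *
plan([((.27,-.49,.404),-45.5),((.365,-.38,.404),-17.5),((.459,-.276,.404),10.6),((.459,-.276,.293),10.6)])
E
```

```text
t 0.1 tcp [ 0.175  -0.5998  0.4039] F [ 0.   1.2 -0.4] w 0.0857 ff 0.0 q [ 1.22  0.41 -0.01  1.6   0.01  1.13 -0.08]
lin cm [12.2  -7.88  0.  ] rot [-0.001 -0.    -0.493]
lin cm [14.49 -1.19  0.  ] rot [ 0.     0.    -0.489]
lin cm [12.75  5.84  0.  ] rot [ 0.    0.   -0.49]
lin cm [ 0.   0.  11.1] rot [0. 0. 0.]
```

```bash
python3 -m handwheel '[{"linear":[3,-2,0],"delta_rot":[0,0,-0.12],"claw":1},{"linear":[6,-4,0],"delta_rot":[0,0,-0.24],"claw":1},{"linear":[9,-6,0],"delta_rot":[0,0,-0.36],"claw":1},{"linear":[12.2,-7.9,0],"delta_rot":[0,0,-0.493],"claw":1},{"linear":[12.2,-7.9,0],"delta_rot":[0,0,-0.493],"claw":1}]' 30
python3 -m handwheel '[{"linear":[3.6,-0.3,0],"delta_rot":[0,0,-0.12],"claw":1},{"linear":[7.2,-0.6,0],"delta_rot":[0,0,-0.24],"claw":1},{"linear":[10.8,-0.9,0],"delta_rot":[0,0,-0.36],"claw":1},{"linear":[14.5,-1.2,0],"delta_rot":[0,0,-0.489],"claw":1},{"linear":[14.5,-1.2,0],"delta_rot":[0,0,-0.489],"claw":1}]'
python3 -m handwheel '[{"linear":[3.2,1.5,0],"delta_rot":[0,0,-0.12],"claw":1},{"linear":[6.4,3,0],"delta_rot":[0,0,-0.24],"claw":1},{"linear":[9.6,4.5,0],"delta_rot":[0,0,-0.36],"claw":1},{"linear":[12.8,5.8,0],"delta_rot":[0,0,-0.49],"claw":1},{"linear":[12.8,5.8,0],"delta_rot":[0,0,-0.49],"claw":1}]'
python3 - <<'E'
from h import *
from station import viewer
plan([((.459,-.276,.293),10.6)])
p,d=viewer.camera('wrist');cv2.imwrite('pics/w1.png',p[:,:,::-1])
E
```

```text
t: 0.52
tool_pos: [0.2759, -0.4844, 0.4047]
ee_rot: [0.922, 0.386, 0.002, -0.001]
force: [2.2, 1.1, 0.8]
grip_width: 0.0852
finger_force: 0.0
t: 0.93
tool_pos: [0.3699, -0.3738, 0.4049]
ee_rot: [0.802, 0.598, 0.002, -0.0]
force: [-0.2, 0.4, 0.4]
grip_width: 0.0856
finger_force: 0.0
t: 1.35
tool_pos: [0.4627, -0.2691, 0.4049]
ee_rot: [0.633, 0.774, 0.002, 0.0]
force: [-0.1, 0.9, 0.2]
grip_width: 0.0852
finger_force: 0.0
t 1.35 tcp [ 0.4627 -0.2691  0.4049] F [-0.1  0.9  0.2] w 0.0852 ff 0.0 q [ 0.83  0.3  -0.48  1.79  0.15  1.09  0.5 ]
lin cm [-0.63 -0.54 11.18] rot [ 0.003 -0.003  0.015]
```

View pics/w1.png

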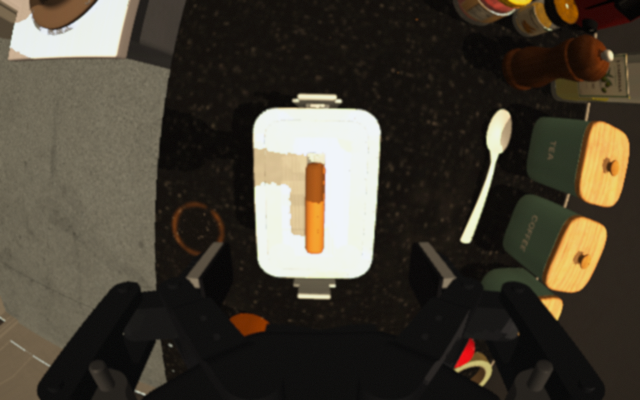

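The wrist view shows the handle bar at (315,207), centred between the fingers and parallel to the pads. Both hasps are latched, at (317,100) and (315,288). I descend and grip.

```bash
python3 -m handwheel '[{"linear":[-0.6,-0.5,3],"delta_rot":[0.003,-0.003,0.012],"claw":1},{"linear":[-0.6,-0.5,6],"delta_rot":[0.003,-0.003,0.012],"claw":1},{"linear":[-0.6,-0.5,9],"delta_rot":[0.003,-0.003,0.012],"claw":1},{"linear":[-0.6,-0.5,11.2],"delta_rot":[0.003,-0.003,0.012],"claw":1},{"linear":[-0.6,-0.5,11.2],"delta_rot":[0.003,-0.003,0.012],"claw":1}]' 60
python3 -m handwheel '[{"linear":[0,0,0],"delta_rot":[0,0,0],"claw":0.5},{"linear":[0,0,0],"delta_rot":[0,0,0],"claw":0.3},{"linear":[0,0,0],"delta_rot":[0,0,0],"claw":0},{"linear":[0,0,0],"delta_rot":[0,0,0],"claw":0},{"linear":[0,0,0],"delta_rot":[0,0,0],"claw":0}]' 60
python3 -m handwheel '[{"linear":[0,0,0],"delta_rot":[0,0,0],"claw":0},{"linear":[0,0,0],"delta_rot":[0,0,0],"claw":0},{"linear":[0,0,0],"delta_rot":[0,0,0],"claw":0},{"linear":[0,0,0],"delta_rot":[0,0,0],"claw":0}]' 60
python3 -c "from h import *;pose()"
```

```text
t: 1.82
tool_pos: [0.4525, -0.2825, 0.2882]
ee_rot: [0.645, 0.765, -0.003, -0.004]
force: [-1.3, 0.0, 0.5]
grip_width: 0.0854
finger_force: 0.0
t: 2.23
tool_pos: [0.4553, -0.2822, 0.294]
ee_rot: [0.644, 0.765, -0.002, 0.001]
force: [2.6, -0.7, 1.5]
grip_width: 0.0253
finger_force: 1.4
t: 2.57
tool_pos: [0.4561, -0.282, 0.2938]
ee_rot: [0.643, 0.766, -0.001, 0.002]
force: [5.1, 0.6, 6.0]
grip_width: 0.0151
finger_force: 59.8
t 2.57 tcp [ 0.4561 -0.282   0.2938] F [5.1 0.6 6. ] w 0.0151 ff 59.8 q [ 0.8   0.42 -0.43  1.91  0.24  0.86  0.42]
```

```bash
python3 -m handwheel '[{"linear":[0,0,-0.7],"delta_rot":[0,0,0],"claw":0},{"linear":[0,0,-2],"delta_rot":[0,0,0],"claw":0},{"linear":[0,0,-3.5],"delta_rot":[0,0,0],"claw":0},{"linear":[0,0,-5],"delta_rot":[0,0,0],"claw":0},{"linear":[0,0,-6.5],"delta_rot":[0,0,0],"claw":0}]' 60
python3 -m handwheel '[{"linear":[0,0,-1.5],"delta_rot":[0,0,0],"claw":0},{"linear":[0,0,-3.5],"delta_rot":[0,0,0],"claw":0},{"linear":[0,0,-5.5],"delta_rot":[0,0,0],"claw":0},{"linear":[0,0,-7],"delta_rot":[0,0,0],"claw":0},{"linear":[0,0,-8],"delta_rot":[0,0,0],"claw":0}]'
python3 -m handwheel '[{"linear":[0,0,0],"delta_rot":[0,0,0],"claw":0},{"linear":[0,0,0],"delta_rot":[0,0,0],"claw":0},{"linear":[0,0,0],"delta_rot":[0,0,0],"claw":0}]'
python3 - <<'E'
from h import *
from station import viewer
p,d=viewer.camera('scene');cv2.imwrite('pics/s1.png',p[:,:,::-1])
plan([((.47,.255,.438),10.6),((.47,.255,.316),10.6)])
E
```

```text
t: 2.98
tool_pos: [0.4535, -0.2814, 0.3565]
ee_rot: [0.643, 0.765, -0.003, -0.003]
force: [0.2, 0.3, -9.0]
grip_width: 0.0149
finger_force: 59.6
t: 3.4
tool_pos: [0.4543, -0.2813, 0.4378]
ee_rot: [0.643, 0.765, -0.003, -0.001]
force: [0.5, -0.7, -8.2]
grip_width: 0.0146
finger_force: 59.7
t: 3.65
tool_pos: [0.4546, -0.2813, 0.436]
ee_rot: [0.643, 0.766, -0.002, -0.001]
force: [-0.7, -0.3, -8.2]
grip_width: 0.0153
finger_force: 59.6
t 3.7 tcp [ 0.4547 -0.2813  0.436 ] F [-0.   0.1 -8.4] w 0.0147 ff 59.7 q [ 0.85  0.27 -0.47  1.75  0.14  1.16  0.51]
lin cm [52.57 10.74 -0.31] rot [-0.006  0.001 -0.012]
lin cm [ 0.   0.  12.2] rot [0. 0. 0.]
```

View pics/s1.png

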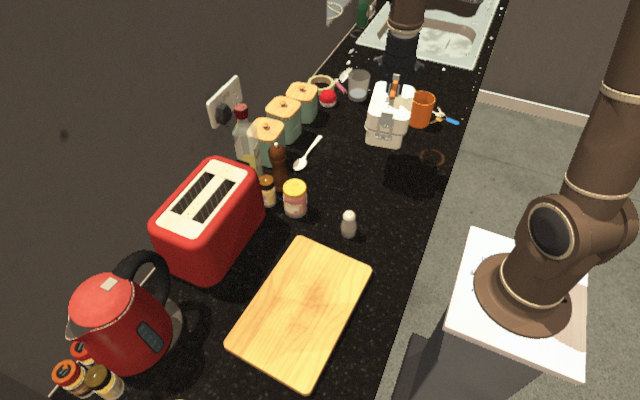

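The scene view shows the box lifted and level at about (388,115), with its hasps latched. Next I carry it over.

```bash
python3 -m handwheel '[{"linear":[1,0.2,-0.3],"delta_rot":[0,0,0],"claw":0},{"linear":[3,0.6,-0.5],"delta_rot":[0,0,0],"claw":0},{"linear":[6,1.2,-0.5],"delta_rot":[0,0,0],"claw":0},{"linear":[9,1.8,-0.5],"delta_rot":[0,0,0],"claw":0},{"linear":[12,2.4,-0.5],"delta_rot":[0,0,0],"claw":0}]'
python3 -m handwheel '[{"linear":[3,0.6,0],"delta_rot":[0,0,0],"claw":0},{"linear":[6,1.2,0],"delta_rot":[0,0,0],"claw":0},{"linear":[9,1.8,0],"delta_rot":[0,0,0],"claw":0},{"linear":[12,2.4,0],"delta_rot":[0,0,0],"claw":0},{"linear":[15,3.1,0],"delta_rot":[0,0,0],"claw":0}]'
python3 -m handwheel '[{"linear":[3,0.6,0],"delta_rot":[0,0,0],"claw":0},{"linear":[6,1.2,0],"delta_rot":[0,0,0],"claw":0},{"linear":[9,1.8,0],"delta_rot":[0,0,0],"claw":0},{"linear":[12,2.4,0],"delta_rot":[0,0,0],"claw":0},{"linear":[15,3.1,0],"delta_rot":[0,0,0],"claw":0}]'
python3 -m handwheel '[{"linear":[3,0.6,0],"delta_rot":[0,0,0],"claw":0},{"linear":[6,1.2,0],"delta_rot":[0,0,0],"claw":0},{"linear":[8.5,1.8,0],"delta_rot":[0,0,0],"claw":0},{"linear":[10,2,0],"delta_rot":[0,0,0],"claw":0},{"linear":[10.6,2.1,0],"delta_rot":[0,0,0],"claw":0}]'
python3 -m handwheel '[{"linear":[0,0,0],"delta_rot":[0,0,0],"claw":0},{"linear":[0,0,0],"delta_rot":[0,0,0],"claw":0},{"linear":[0,0,0],"delta_rot":[0,0,0],"claw":0}]'
python3 - <<'E'
from h import *
from station import viewer
plan([((.47,.255,.316),10.6)])
p,d=viewer.camera('scene');cv2.imwrite('pics/s2.png',p[:,:,::-1])
E
```

```text
t: 4.12
tool_pos: [0.4579, -0.157, 0.4418]
ee_rot: [0.643, 0.766, -0.002, -0.0]
force: [0.5, 0.1, -7.2]
grip_width: 0.0146
finger_force: 59.7
t: 4.53
tool_pos: [0.4621, -0.0038, 0.4415]
ee_rot: [0.643, 0.766, -0.003, -0.0]
force: [0.7, -0.3, -7.9]
grip_width: 0.0147
finger_force: 59.6
t: 4.95
tool_pos: [0.4666, 0.1491, 0.4409]
ee_rot: [0.643, 0.766, -0.003, 0.0]
force: [-0.3, 0.1, -7.7]
grip_width: 0.0147
finger_force: 59.6
t: 5.37
tool_pos: [0.4685, 0.2587, 0.4405]
ee_rot: [0.642, 0.767, -0.002, -0.001]
force: [-0.6, 0.6, -8.1]
grip_width: 0.0146
finger_force: 59.7
t: 5.62
tool_pos: [0.4703, 0.2538, 0.4404]
ee_rot: [0.644, 0.765, -0.003, 0.001]
force: [0.4, 0.1, -8.2]
grip_width: 0.015
finger_force: 59.7
t 5.62 tcp [0.4703 0.2538 0.4404] F [ 0.4  0.1 -8.2] w 0.015 ff 59.7 q [ 0.04  0.33 -0.79  1.73  0.25  1.2  -0.64]
lin cm [ 0.18  0.04 12.44] rot [-0.004  0.005 -0.014]
```

View pics/s2.png

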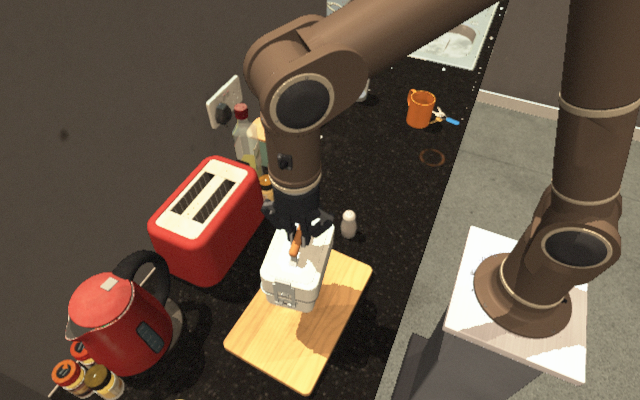

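The box hangs level over the board at about (300,265) and is clear of the salt shaker (349,223). I lower it.

```bash
python3 -m handwheel '[{"linear":[0,0,1.5],"delta_rot":[0,0,0],"claw":0},{"linear":[0.1,0,4],"delta_rot":[0,0,0],"claw":0},{"linear":[0.1,0,6.5],"delta_rot":[0,0,0],"claw":0},{"linear":[0.1,0,9],"delta_rot":[0,0,0],"claw":0},{"linear":[0.1,0,10.5],"delta_rot":[0,0,0],"claw":0}]'
python3 -m handwheel '[{"linear":[0,0,0.2],"delta_rot":[0,0,0],"claw":0},{"linear":[0,0,0.4],"delta_rot":[0,0,0],"claw":0},{"linear":[0,0,0.6],"delta_rot":[0,0,0],"claw":0},{"linear":[0,0,0.8],"delta_rot":[0,0,0],"claw":0},{"linear":[0,0,1],"delta_rot":[0,0,0],"claw":0}]'
python3 -m handwheel '[{"linear":[0,0,0.2],"delta_rot":[0,0,0],"claw":0},{"linear":[0,0,0.4],"delta_rot":[0,0,0],"claw":0},{"linear":[0,0,0.6],"delta_rot":[0,0,0],"claw":0},{"linear":[0,0,0.6],"delta_rot":[0,0,0],"claw":0},{"linear":[0,0,0.6],"delta_rot":[0,0,0],"claw":0}]'
```

```text
t: 6.08
tool_pos: [0.4697, 0.2537, 0.3334]
ee_rot: [0.644, 0.765, -0.003, 0.0]
force: [1.5, -2.0, -7.8]
grip_width: 0.0149
finger_force: 59.7
t: 6.5
tool_pos: [0.4701, 0.2558, 0.3268]
ee_rot: [0.644, 0.765, -0.001, 0.001]
force: [-1.1, 0.2, -7.9]
grip_width: 0.0149
finger_force: 59.7
t: 6.92
tool_pos: [0.4696, 0.2557, 0.3197]
ee_rot: [0.643, 0.766, -0.002, 0.0]
force: [-0.6, 0.7, -7.1]
grip_width: 0.015
finger_force: 59.6
```

```bash
python3 -m handwheel '[{"linear":[0,0,0.2],"delta_rot":[0,0,0],"claw":0},{"linear":[0,0,0.3],"delta_rot":[0,0,0],"claw":0},{"linear":[0,0,0.3],"delta_rot":[0,0,0],"claw":0},{"linear":[0,0,0.3],"delta_rot":[0,0,0],"claw":0}]'
python3 -m handwheel '[{"linear":[0,0,0.1],"delta_rot":[0,0,0],"claw":0},{"linear":[0,0,0.2],"delta_rot":[0,0,0],"claw":0},{"linear":[0,0,0.2],"delta_rot":[0,0,0],"claw":0},{"linear":[0,0,0.2],"delta_rot":[0,0,0],"claw":0}]'
```

```text
t: 7.25
tool_pos: [0.4696, 0.2557, 0.3167]
ee_rot: [0.643, 0.766, -0.002, 0.0]
force: [-0.5, 0.7, -7.2]
grip_width: 0.0149
finger_force: 59.6
t: 7.58
tool_pos: [0.4701, 0.2559, 0.3155]
ee_rot: [0.643, 0.766, -0.001, 0.001]
force: [0.2, -2.1, 0.5]
grip_width: 0.0147
finger_force: 60.8
```

Landed. Now release and rise.

```bash
python3 -m handwheel '[{"linear":[0,0,0],"delta_rot":[0,0,0],"claw":0},{"linear":[0,0,0],"delta_rot":[0,0,0],"claw":0},{"linear":[0,0,0],"delta_rot":[0,0,0],"claw":0.5},{"linear":[0,0,0],"delta_rot":[0,0,0],"claw":0.8},{"linear":[0,0,0],"delta_rot":[0,0,0],"claw":0.8}]'
python3 -m handwheel '[{"linear":[0,0,0],"delta_rot":[0,0,0],"claw":0.8},{"linear":[0,0,0],"delta_rot":[0,0,0],"claw":0.8},{"linear":[0,0,0],"delta_rot":[0,0,0],"claw":0.8},{"linear":[0,0,-1.5],"delta_rot":[0,0,0],"claw":0.8},{"linear":[0,0,-3],"delta_rot":[0,0,0],"claw":0.8}]'
python3 -m handwheel '[{"linear":[0,0,-2.5],"delta_rot":[0,0,0],"claw":0.8},{"linear":[0,0,-5],"delta_rot":[0,0,0],"claw":0.8},{"linear":[0,0,-7],"delta_rot":[0,0,0],"claw":0.4},{"linear":[0,0,-8],"delta_rot":[0,0,0],"claw":0},{"linear":[0,0,-8],"delta_rot":[0,0,0],"claw":0}]' 30
python3 -m handwheel '[{"linear":[0,0,0],"delta_rot":[0,0,0],"claw":0},{"linear":[0,0,0],"delta_rot":[0,0,0],"claw":0},{"linear":[0,0,0],"delta_rot":[0,0,0],"claw":0},{"linear":[0,0,0],"delta_rot":[0,0,0],"claw":0}]'
python3 - <<'E'
from h import *
from station import viewer
pose()
p,d=viewer.camera('top');i=viewer.camera_info('top');P=cloud(d,i['mtx'],i['rvec'],i['tvec']);cv2.imwrite('pics/t2.png',p[:,:,::-1])
p2,d2=viewer.camera('scene');j=viewer.camera_info('scene');P2=cloud(d2,j['mtx'],j['rvec'],j['tvec'])
cv2.imwrite('pics/s3.png',cv2.resize(p2[200:360,210:400,::-1],None,fx=3.5,fy=3.5))
for n,p,d,P in(('t',p,d,P),('s',p2,d2,P2)):
    x,y,z=P[...,0],P[...,1],P[...,2];near=(d>0)&(abs(x-.47)<.14)&(abs(y-.255)<.15)
    m=near&(abs(z-.129)<.006)&(p.min(-1)>110);print(n,m.sum(),rect(P[m]),np.median(z[m]))
    h=near&(abs(z-.165)<.01)&(p[...,0]>p[...,2]*1.5+20);print('h',h.sum(),rect(P[h]) if h.sum()>5 else 0)
E
```

```text
t: 8.0
tool_pos: [0.4695, 0.2559, 0.3148]
ee_rot: [0.643, 0.766, -0.002, 0.0]
force: [0.7, -1.2, 0.5]
grip_width: 0.0501
finger_force: 0.0
t: 8.42
tool_pos: [0.4695, 0.2556, 0.3444]
ee_rot: [0.643, 0.766, -0.003, -0.0]
force: [0.2, -1.0, 0.8]
grip_width: 0.0685
finger_force: 0.0
t: 8.83
tool_pos: [0.4702, 0.2566, 0.4268]
ee_rot: [0.643, 0.766, -0.0, 0.001]
force: [0.1, -0.1, -0.2]
grip_width: 0.0324
finger_force: 0.0
t: 9.17
tool_pos: [0.4698, 0.2559, 0.4236]
ee_rot: [0.643, 0.766, -0.003, -0.0]
force: [-0.0, -0.1, -0.5]
grip_width: 0.0003
finger_force: 0.0
t 9.17 tcp [0.4698 0.2559 0.4236] F [-0.  -0.1 -0.5] w 0.0003 ff 0.0 q [ 0.03  0.34 -0.79  1.75  0.26  1.16 -0.66]
t 2030 ((474.569580078125, 239.72021484375), (111.04007720947266, 137.4272918701172), 9.787530899047852) 0.12988790229172853
h 114 ((472.1241760253906, 244.7977294921875), (12.61117172241211, 44.95524215698242), 10.29806137084961)
s 3178 ((469.6454772949219, 260.22900390625), (111.35972595214844, 176.2039794921875), 9.884174346923828) 0.12982836767136602
h 227 ((468.5992126464844, 260.17645263671875), (14.532123565673828, 74.0008544921875), 8.735860824584961)
```

View pics/s3.png

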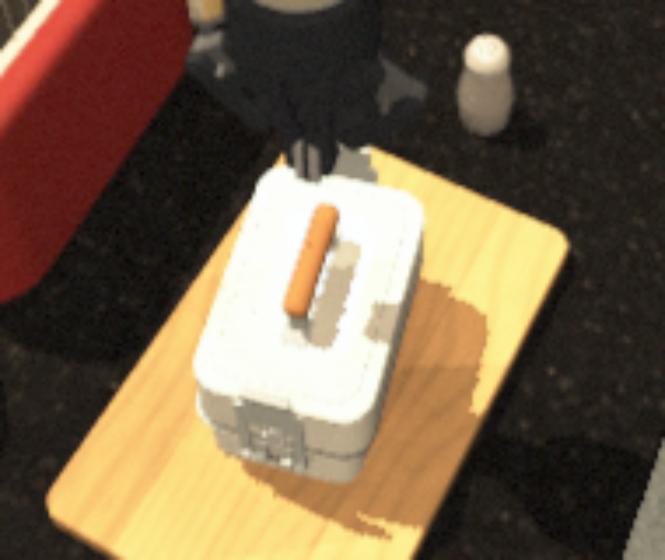

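The crop shows the box upright and closed on the board, with the near hasp latched at (270,430) and the handle at (311,260). The gripper is shut above it. Next are the hasp waypoints.

```bash
python3 - <<'E'
from h import *
c=np.array([.4695,.2605]);a=np.radians(10);u=np.array([-np.sin(a),np.cos(a)])
W=lambda s,z:((*(c+s*u),z),10.5)
plan([W(.060,.4236),W(.060,.309),W(.120,.309),W(.126,.303),W(.112,.303),W(.112,.41),W(-.060,.41),W(-.060,.309),W(-.120,.309),W(-.126,.303)])
E
```

```text
t 9.27 tcp [0.4699 0.256  0.424 ] F [-0.9 -0.2  1. ] w -0.0 ff 0.0 q [ 0.03  0.34 -0.79  1.75  0.26  1.16 -0.66]
lin cm [6.45 0.03 0.02] rot [-0.004  0.003 -0.01 ]
lin cm [ 0.    0.   11.46] rot [0. 0. 0.]
lin cm [6.   0.05 0.  ] rot [0. 0. 0.]
lin cm [0.6  0.01 0.6 ] rot [0. 0. 0.]
lin cm [-1.4  -0.01  0.  ] rot [0. 0. 0.]
lin cm [  0.    0.  -10.7] rot [0. 0. 0.]
lin cm [-17.2   -0.15   0.  ] rot [0. 0. 0.]
lin cm [ 0.   0.  10.1] rot [0. 0. 0.]
lin cm [-6.   -0.05  0.  ] rot [0. 0. 0.]
lin cm [-0.6  -0.01  0.6 ] rot [0. 0. 0.]
```

```bash
python3 -m handwheel '[{"linear":[2,0,0],"delta_rot":[0,0,0],"claw":0},{"linear":[4.5,0,0],"delta_rot":[0,0,0],"claw":0},{"linear":[6.4,0,0],"delta_rot":[0,0,0],"claw":0},{"linear":[6.4,0,0],"delta_rot":[0,0,0],"claw":0},{"linear":[6.4,0,0],"delta_rot":[0,0,0],"claw":0}]'
python3 -m handwheel '[{"linear":[0,0,1],"delta_rot":[0,0,0],"claw":0},{"linear":[0,0,2.5],"delta_rot":[0,0,0],"claw":0},{"linear":[0,0,4],"delta_rot":[0,0,0],"claw":0},{"linear":[0,0,5],"delta_rot":[0,0,0],"claw":0},{"linear":[0,0,5.5],"delta_rot":[0,0,0],"claw":0}]'
python3 -m handwheel '[{"linear":[0,0,1],"delta_rot":[0,0,0],"claw":0},{"linear":[0,0,2],"delta_rot":[0,0,0],"claw":0},{"linear":[0,0,3],"delta_rot":[0,0,0],"claw":0},{"linear":[0,0,3.5],"delta_rot":[0,0,0],"claw":0},{"linear":[0,0,3.5],"delta_rot":[0,0,0],"claw":0}]'
python3 - <<'E'
from h import *
from station import viewer
c=np.array([.4695,.2605]);a=np.radians(10);u=np.array([-np.sin(a),np.cos(a)])
W=lambda s,z:((*(c+s*u),z),10.5)
plan([W(.060,.309)])
p2,d2=viewer.camera('scene')
cv2.imwrite('pics/s4.png',cv2.resize(p2[200:360,210:400,::-1],None,fx=3.5,fy=3.5))
E
```

```text
t: 9.68
tool_pos: [0.4584, 0.3201, 0.4242]
ee_rot: [0.642, 0.766, -0.002, -0.0]
force: [0.6, -1.0, 0.0]
grip_width: 0.0002
finger_force: 0.0
t: 10.1
tool_pos: [0.459, 0.3175, 0.3675]
ee_rot: [0.644, 0.765, -0.003, 0.0]
force: [-0.3, -0.3, -0.3]
grip_width: -0.0002
finger_force: 0.0
t: 10.52
tool_pos: [0.4585, 0.3185, 0.3332]
ee_rot: [0.643, 0.766, -0.003, -0.0]
force: [0.1, -0.7, -0.5]
grip_width: -0.0
finger_force: 0.0
t 10.52 tcp [0.4585 0.3185 0.3332] F [ 0.1 -0.7 -0.5] w -0.0 ff 0.0 q [-0.13  0.48 -0.75  1.8   0.38  1.02 -0.86]
lin cm [0.11 0.09 2.42] rot [-0.005  0.004 -0.01 ]
```

View pics/s4.png

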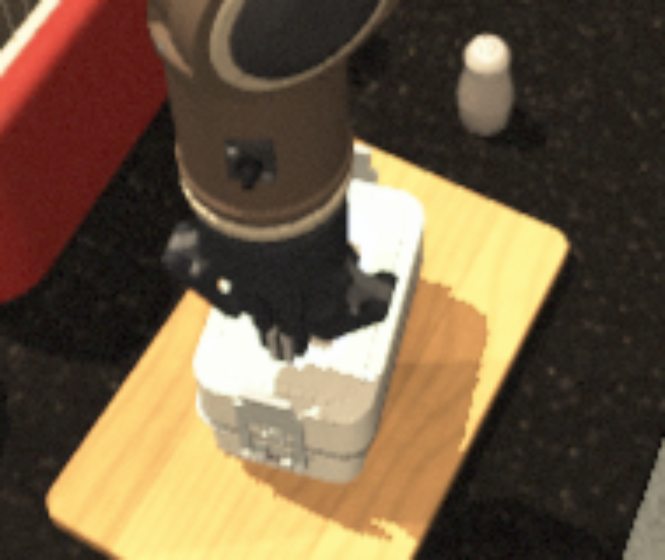

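The fingertips at (282,345) are over the lid, inboard of the tab at (270,405). I go down slowly, then push outwards.

```bash
python3 -m handwheel '[{"linear":[0,0,0.6],"delta_rot":[0,0,0],"claw":0},{"linear":[0,0,1.2],"delta_rot":[0,0,0],"claw":0},{"linear":[0,0,1.8],"delta_rot":[0,0,0],"claw":0},{"linear":[0.1,0,2.3],"delta_rot":[0,0,0],"claw":0},{"linear":[0.1,0,2.3],"delta_rot":[0,0,0],"claw":0}]'
python3 -m handwheel '[{"linear":[0.7,0,0],"delta_rot":[0,0,0],"claw":0},{"linear":[1.6,0,0],"delta_rot":[0,0,0],"claw":0},{"linear":[2.6,0,0],"delta_rot":[0,0,0],"claw":0},{"linear":[3.6,0,0],"delta_rot":[0,0,0],"claw":0},{"linear":[4.5,0,0],"delta_rot":[0,0,0],"claw":0}]'
python3 -m handwheel '[{"linear":[0.8,0,0],"delta_rot":[0,0,0],"claw":0},{"linear":[1.5,0,0],"delta_rot":[0,0,0],"claw":0},{"linear":[1.9,0,0.4],"delta_rot":[0,0,0],"claw":0},{"linear":[2.2,0,0.6],"delta_rot":[0,0,0],"claw":0},{"linear":[2.2,0,0.6],"delta_rot":[0,0,0],"claw":0}]'
python3 - <<'E'
from h import *
c=np.array([.4695,.2605]);a=np.radians(10);u=np.array([-np.sin(a),np.cos(a)])
p,R=pose();print('s',(p[:2]-c)@u,'lat',(p[:2]-c)@[u[1],-u[0]])
E
```

```text
t: 10.98
tool_pos: [0.4582, 0.3196, 0.3103]
ee_rot: [0.643, 0.766, -0.003, -0.0]
force: [-0.6, -0.1, 0.0]
grip_width: -0.0
finger_force: 0.0
t: 11.4
tool_pos: [0.4502, 0.3658, 0.3118]
ee_rot: [0.643, 0.766, -0.002, 0.0]
force: [0.5, 0.0, -1.7]
grip_width: -0.0001
finger_force: 0.1
t: 11.82
tool_pos: [0.4466, 0.3861, 0.3047]
ee_rot: [0.643, 0.766, -0.003, 0.0]
force: [0.7, 0.2, 0.5]
grip_width: -0.0
finger_force: 0.0
t 11.82 tcp [0.4466 0.3861 0.3047] F [0.7 0.2 0.5] w -0.0 ff 0.0 q [-0.28  0.56 -0.72  1.75  0.43  1.   -0.99]
s 0.12768333362722945 lat -0.0007835547154863877
```

```bash
python3 -m handwheel '[{"linear":[-0.7,0,0],"delta_rot":[0,0,0],"claw":0},{"linear":[-1.2,0,0],"delta_rot":[0,0,0],"claw":0},{"linear":[-1.2,0,-2.5],"delta_rot":[0,0,0],"claw":0},{"linear":[-1.2,0,-6],"delta_rot":[0,0,0],"claw":0},{"linear":[-1.2,0,-9.5],"delta_rot":[0,0,0],"claw":0}]'
python3 -m handwheel '[{"linear":[-2,0,-1],"delta_rot":[0,0,0],"claw":0},{"linear":[-5.5,0,-1],"delta_rot":[0,0,0],"claw":0},{"linear":[-9,0,-1],"delta_rot":[0,0,0],"claw":0},{"linear":[-12.5,0,-1],"delta_rot":[0,0,0],"claw":0},{"linear":[-15,0,-1],"delta_rot":[0,0,0],"claw":0}]'
python3 -m handwheel '[{"linear":[-1.5,0,0],"delta_rot":[0,0,0],"claw":0},{"linear":[-2.5,0,0],"delta_rot":[0,0,0],"claw":0},{"linear":[-2.5,0,0],"delta_rot":[0,0,0],"claw":0},{"linear":[-2.5,0,0],"delta_rot":[0,0,0],"claw":0}]'
python3 - <<'E'
from h import *
from station import viewer
c=np.array([.4695,.2605]);a=np.radians(10);u=np.array([-np.sin(a),np.cos(a)])
W=lambda s,z:((*(c+s*u),z),10.5)
plan([W(-.060,.309)])
p2,d2=viewer.camera('scene');j=viewer.camera_info('scene');P=cloud(d2,j['mtx'],j['rvec'],j['tvec'])
x,y,z=P[...,0],P[...,1],P[...,2];m=(d2>0)&(abs(x-.47)<.14)&(abs(y-.26)<.15)&(abs(z-.129)<.006)&(p2.min(-1)>110);print(rect(P[m]))
cv2.imwrite('pics/s5.png',cv2.resize(p2[180:360,210:400,::-1],None,fx=3.3,fy=3.3))
E
```

```text
t: 12.23
tool_pos: [0.4496, 0.3726, 0.4008]
ee_rot: [0.644, 0.765, -0.003, 0.0]
force: [1.1, 0.6, 0.4]
grip_width: -0.0
finger_force: 0.0
t: 12.65
tool_pos: [0.4757, 0.2222, 0.4108]
ee_rot: [0.645, 0.764, -0.003, 0.001]
force: [0.4, -0.1, -0.3]
grip_width: 0.0002
finger_force: 0.0
t: 12.98
tool_pos: [0.4793, 0.2016, 0.4111]
ee_rot: [0.644, 0.765, -0.002, 0.0]
force: [0.2, 0.7, -0.1]
grip_width: 0.0003
finger_force: 0.0
t 12.98 tcp [0.4793 0.2016 0.4111] F [ 0.2  0.7 -0.1] w 0.0003 ff 0.0 q [ 0.13  0.32 -0.77  1.8   0.25  1.12 -0.55]
lin cm [-0.    0.08 10.21] rot [-0.003  0.003 -0.011]
((464.93609619140625, 286.7750244140625), (111.66548156738281, 230.90565490722656), 9.402196884155273)
```

View pics/s5.png

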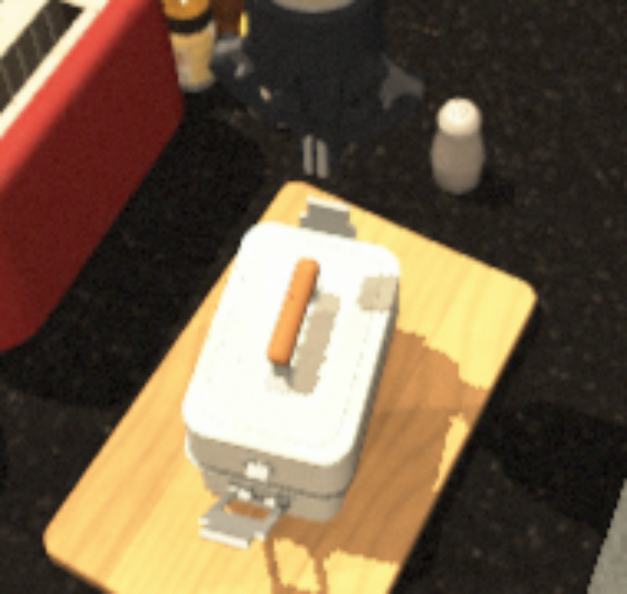

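The near hasp at (240,515) is swung well out and its catch at (258,470) is free. The far hasp at (328,215) is still latched. I repeat the push on that one.

```bash
python3 -m handwheel '[{"linear":[0,0,1.5],"delta_rot":[0,0,0],"claw":0},{"linear":[0,0,3.5],"delta_rot":[0,0,0],"claw":0},{"linear":[0,0,5.5],"delta_rot":[0,0,0],"claw":0},{"linear":[0,0,7],"delta_rot":[0,0,0],"claw":0},{"linear":[0,0,7.8],"delta_rot":[0,0,0],"claw":0}]'
python3 -m handwheel '[{"linear":[0,0,0.6],"delta_rot":[0,0,0],"claw":0},{"linear":[0,0,1.2],"delta_rot":[0,0,0],"claw":0},{"linear":[0,0,1.8],"delta_rot":[0,0,0],"claw":0},{"linear":[0,0,2.3],"delta_rot":[0,0,0],"claw":0},{"linear":[0,0,2.3],"delta_rot":[0,0,0],"claw":0}]'
python3 -m handwheel '[{"linear":[-0.7,0,0],"delta_rot":[0,0,0],"claw":0},{"linear":[-1.6,0,0],"delta_rot":[0,0,0],"claw":0},{"linear":[-2.6,0,0],"delta_rot":[0,0,0],"claw":0},{"linear":[-3.6,0,0],"delta_rot":[0,0,0],"claw":0},{"linear":[-4.5,0,0],"delta_rot":[0,0,0],"claw":0}]'
python3 -m handwheel '[{"linear":[-0.8,0,0],"delta_rot":[0,0,0],"claw":0},{"linear":[-1.5,0,0],"delta_rot":[0,0,0],"claw":0},{"linear":[-1.9,0,0.4],"delta_rot":[0,0,0],"claw":0},{"linear":[-2.2,0,0.6],"delta_rot":[0,0,0],"claw":0},{"linear":[-2.2,0,0.6],"delta_rot":[0,0,0],"claw":0}]'
python3 - <<'E'
from h import *
c=np.array([.4695,.2605]);a=np.radians(10);u=np.array([-np.sin(a),np.cos(a)])
p,R=pose();print('s',(p[:2]-c)@u,'lat',(p[:2]-c)@[u[1],-u[0]])
E
```

```text
t: 13.45
tool_pos: [0.4782, 0.2029, 0.3312]
ee_rot: [0.642, 0.766, -0.003, -0.001]
force: [-0.2, -0.3, -0.7]
grip_width: -0.0003
finger_force: 0.0
t: 13.87
tool_pos: [0.479, 0.2015, 0.3093]
ee_rot: [0.643, 0.766, -0.002, 0.0]
force: [-0.0, -0.4, 1.3]
grip_width: 0.0001
finger_force: 0.0
t: 14.28
tool_pos: [0.4872, 0.1554, 0.3103]
ee_rot: [0.644, 0.765, -0.002, 0.001]
force: [-0.2, 0.4, -0.4]
grip_width: -0.0
finger_force: 0.1
t: 14.7
tool_pos: [0.4906, 0.1347, 0.3035]
ee_rot: [0.644, 0.765, -0.003, -0.0]
force: [-0.1, 0.1, 1.1]
grip_width: 0.0002
finger_force: 0.0
t 14.7 tcp [0.4906 0.1347 0.3035] F [-0.1  0.1  1.1] w 0.0002 ff 0.0 q [ 0.2   0.43 -0.71  1.95  0.35  0.9  -0.52]
s -0.1275305569681084 lat -0.001046923639019464
```

Retract, rise, return over the handle and open the gripper.

```bash
python3 -m handwheel '[{"linear":[0.7,0,0],"delta_rot":[0,0,0],"claw":0},{"linear":[1.2,0,0],"delta_rot":[0,0,0],"claw":0},{"linear":[1.2,0,-2.5],"delta_rot":[0,0,0],"claw":0},{"linear":[1.2,0,-6],"delta_rot":[0,0,0],"claw":0},{"linear":[1.2,0,-9.5],"delta_rot":[0,0,0],"claw":0}]'
python3 -m handwheel '[{"linear":[2,0,-1],"delta_rot":[0,0,0],"claw":0.5},{"linear":[5,0,-1],"delta_rot":[0,0,0],"claw":1},{"linear":[8,0,-1],"delta_rot":[0,0,0],"claw":1},{"linear":[10.5,0,-1],"delta_rot":[0,0,0],"claw":1},{"linear":[11.5,0.1,-1],"delta_rot":[0,0,0],"claw":1}]'
python3 -m handwheel '[{"linear":[0,0,0],"delta_rot":[0,0,0],"claw":1},{"linear":[0,0,0],"delta_rot":[0,0,0],"claw":1},{"linear":[0,0,0],"delta_rot":[0,0,0],"claw":1},{"linear":[0,0,0],"delta_rot":[0,0,0],"claw":1}]'
python3 - <<'E'
from h import *
from station import viewer
c=np.array([.4695,.2605])
plan([((*c,.315),10.2)])
p2,d2=viewer.camera('scene');j=viewer.camera_info('scene');P=cloud(d2,j['mtx'],j['rvec'],j['tvec'])
x,y,z=P[...,0],P[...,1],P[...,2];near=(d2>0)&(abs(x-.47)<.14)&(abs(y-.255)<.15)
h=near&(abs(z-.165)<.01)&(p2[...,0]>p2[...,2]*1.5+20);print('h',h.sum(),rect(P[h]) if h.sum()>5 else 0)
w,_=viewer.camera('wrist')
A=np.vstack([cv2.resize(p2[180:360,160:400,::-1],(533,400)),]);B=w[:,:,::-1][::1]
cv2.imwrite('pics/s6.png',np.vstack([cv2.resize(A,(400,300)),cv2.resize(B,(400,250))]))
E
```

```text
t: 15.12
tool_pos: [0.488, 0.1491, 0.3997]
ee_rot: [0.642, 0.766, -0.003, -0.001]
force: [1.1, -0.7, 0.6]
grip_width: -0.0002
finger_force: 0.0
t: 15.53
tool_pos: [0.4678, 0.2659, 0.4094]
ee_rot: [0.641, 0.767, -0.001, -0.001]
force: [-0.3, 1.1, 0.1]
grip_width: 0.0605
finger_force: 0.0
t: 15.87
tool_pos: [0.4705, 0.2598, 0.4085]
ee_rot: [0.644, 0.765, -0.003, 0.0]
force: [0.4, -0.6, -0.6]
grip_width: 0.0851
finger_force: 0.0
t 15.87 tcp [0.4705 0.2598 0.4085] F [ 0.4 -0.6 -0.6] w 0.0851 ff 0.0 q [ 0.03  0.36 -0.79  1.76  0.28  1.14 -0.68]
lin cm [ 0.12 -0.06  9.35] rot [-0.003  0.004 -0.007]
h 220 ((468.603271484375, 260.80780029296875), (13.996769905090332, 72.74529266357422), 10.311622619628906)
```

View pics/s6.png

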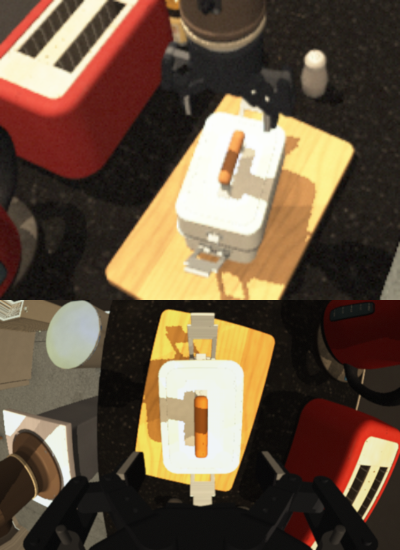

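The wrist view shows both hasps open, at (203,328) and (203,488), with the handle (202,427) centred between the fingers. I grip the handle and lift the lid straight up.

```bash
python3 -m handwheel '[{"linear":[0.1,0,2],"delta_rot":[0,0,0],"claw":1},{"linear":[0.1,0,4.5],"delta_rot":[0,0,0],"claw":1},{"linear":[0.1,0,6.5],"delta_rot":[0,0,0],"claw":1},{"linear":[0.1,0,8],"delta_rot":[0,0,0],"claw":1},{"linear":[0.1,0,8.6],"delta_rot":[0,0,0],"claw":1}]' 60
python3 -m handwheel '[{"linear":[0,0,0.4],"delta_rot":[0,0,0],"claw":0.7},{"linear":[0,0,0.6],"delta_rot":[0,0,0],"claw":0.4},{"linear":[0,0,0.6],"delta_rot":[0,0,0],"claw":0.3},{"linear":[0,0,0.6],"delta_rot":[0,0,0],"claw":0.25},{"linear":[0,0,0.6],"delta_rot":[0,0,0],"claw":0.2}]' 60
python3 -m handwheel '[{"linear":[0,0,0],"delta_rot":[0,0,0],"claw":0},{"linear":[0,0,0],"delta_rot":[0,0,0],"claw":0},{"linear":[0,0,0],"delta_rot":[0,0,0],"claw":0},{"linear":[0,0,0],"delta_rot":[0,0,0],"claw":0},{"linear":[0,0,0],"delta_rot":[0,0,0],"claw":0}]' 60
python3 -c "from h import *;pose()"
```

```text
t: 16.38
tool_pos: [0.4695, 0.2604, 0.3206]
ee_rot: [0.644, 0.765, -0.004, -0.0]
force: [-0.3, -0.0, 0.8]
grip_width: 0.0853
finger_force: 0.0
t: 16.8
tool_pos: [0.4698, 0.2619, 0.3176]
ee_rot: [0.643, 0.766, -0.002, 0.001]
force: [0.4, -0.5, 0.5]
grip_width: 0.0253
finger_force: 0.0
t: 17.22
tool_pos: [0.47, 0.262, 0.3174]
ee_rot: [0.643, 0.766, -0.002, 0.001]
force: [1.5, 0.2, 5.8]
grip_width: 0.0147
finger_force: 61.6
t 17.22 tcp [0.47   0.262  0.3174] F [1.5 0.2 5.8] w 0.0147 ff 61.6 q [-0.03  0.47 -0.74  1.87  0.38  0.96 -0.77]
```

```bash
python3 -m handwheel '[{"linear":[0,0,-0.3],"delta_rot":[0,0,0],"claw":0},{"linear":[0,0,-0.7],"delta_rot":[0,0,0],"claw":0},{"linear":[0,0,-1.2],"delta_rot":[0,0,0],"claw":0},{"linear":[0,0,-1.7],"delta_rot":[0,0,0],"claw":0},{"linear":[0,0,-2.2],"delta_rot":[0,0,0],"claw":0}]'
python3 -m handwheel '[{"linear":[0,0,-0.5],"delta_rot":[0,0,0],"claw":0},{"linear":[0,0,-1],"delta_rot":[0,0,0],"claw":0},{"linear":[0,0,-1.5],"delta_rot":[0,0,0],"claw":0},{"linear":[0,0,-2],"delta_rot":[0,0,0],"claw":0},{"linear":[0,0,-2.5],"delta_rot":[0,0,0],"claw":0}]'
python3 -m handwheel '[{"linear":[0,0,-1],"delta_rot":[0,0,0],"claw":0},{"linear":[0,0,-2.5],"delta_rot":[0,0,0],"claw":0},{"linear":[0,0,-4],"delta_rot":[0,0,0],"claw":0},{"linear":[0,0,-5.5],"delta_rot":[0,0,0],"claw":0},{"linear":[0,0,-6.5],"delta_rot":[0,0,0],"claw":0}]'
python3 -m handwheel '[{"linear":[0,0,0],"delta_rot":[0,0,0],"claw":0},{"linear":[0,0,0],"delta_rot":[0,0,0],"claw":0},{"linear":[0,0,0],"delta_rot":[0,0,0],"claw":0},{"linear":[0,0,0],"delta_rot":[0,0,0],"claw":0},{"linear":[0,0,0],"delta_rot":[0,0,0],"claw":0}]'
python3 - <<'E'
from h import *
from station import viewer
pose()
p2,d2=viewer.camera('scene')
cv2.imwrite('pics/s7.png',cv2.resize(p2[130:360,180:420,::-1],None,fx=2.5,fy=2.5))
E
```

```text
t: 17.63
tool_pos: [0.4697, 0.2618, 0.3392]
ee_rot: [0.643, 0.766, -0.002, 0.0]
force: [1.7, -0.1, -3.0]
grip_width: 0.0148
finger_force: 60.4
t: 18.05
tool_pos: [0.4696, 0.262, 0.3643]
ee_rot: [0.643, 0.766, -0.002, 0.0]
force: [0.2, 0.7, -1.4]
grip_width: 0.0147
finger_force: 60.6
t: 18.47
tool_pos: [0.4699, 0.2625, 0.4308]
ee_rot: [0.643, 0.766, -0.001, 0.0]
force: [-0.3, 0.2, -1.1]
grip_width: 0.0145
finger_force: 60.7
t: 18.88
tool_pos: [0.4698, 0.262, 0.4279]
ee_rot: [0.643, 0.766, -0.003, -0.0]
force: [-0.3, 0.1, -1.5]
grip_width: 0.015
finger_force: 60.7
t 18.88 tcp [0.4698 0.262  0.4279] F [-0.3  0.1 -1.5] w 0.015 ff 60.7 q [ 0.03  0.35 -0.8   1.74  0.27  1.18 -0.67]
```

View pics/s7.png

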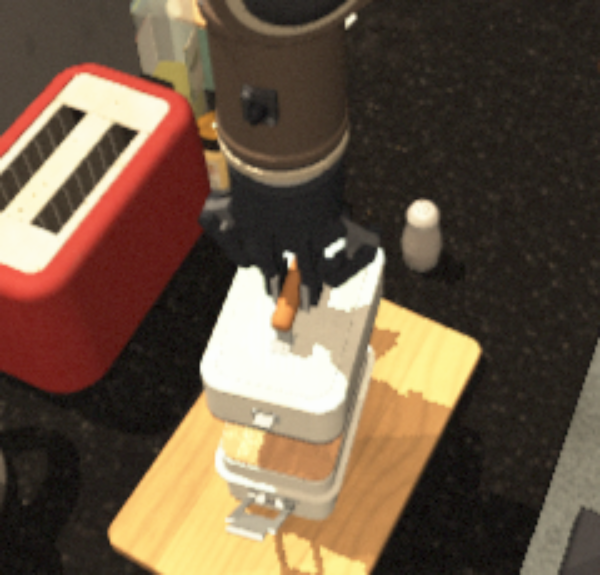

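The lid is held level 110 mm up, with its catch at (263,420). The inner lid is seated in the box at (285,455) and the hasp is open at (258,518). I hand the job in.

```bash
python3 -c "from station import ctrl;print(ctrl.finish_job())"
```

```text
the job is handed in; nothing more can be done
None
```

I handed the job in at about 19 s: the box stands on the board with both hasps open and the inner lid seated, and the gripper holds the outer lid level about 110 mm above its seat; no verdict came back.

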